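Set the sprung snap trap at closing time

TASK

The kitchen is closing and two identical snap traps stand on the prep table: one is set already, the other has gone off. Set the one that has gone off: draw its black setting plate back and down until the catch hooks the arm, then let go so that it stays cocked. Do not let the arm snap back on the way, and do not set off the other trap.

Things in the scene. Friction and masses are not known exactly. Their poses are not given: they have to be found in the camera images.
- sprung_trap: Trap that has gone off: grey plastic base 176 x 84 x 10 mm, fixed to the table. Origin: centre of its underside; x to the front (wire striker bow), z up; the rear (-x), with the setting lever, points roughly at the robot. Lever and bow are one arm on a hinge along y at x 8, z 30 mm. Lever: rises 60 deg to the rear gone off, 12 deg hooked; lower stop 3 deg below level.
- sprung_plate (a point): Centre of its black setting plate, on the lever's end: 52 mm wide (y), 5 mm thick, from 62 to 96 mm from the hinge. Gone off it is at x -32, z 98 mm of the trap. Push on its front/upper face, rearward and down round the hinge. The spring resists with 3.5 N at first, 6.5 N at the catch (84 mm from the hinge). Axes at start as the trap's; they turn with the lever.
- sprung_catch (a point): Nose of its steel catch, a sprung hook (trap x -35 to -19, y +-7, top z 50 mm). It yields to the lever's cross wire (40 mm from the hinge) as the lever goes down, and snaps over it once the lever is below 11 deg. 4 N forward on the hook, or 1.5 N down on its steel trip plate inside the bow (trap x 13 to 35, z 32 mm), set the trap off.
- sprung_trap_lever (a joint): Turn of that trap's arm (rad): 0 gone off (lever 60 degrees up), 0.84 hooked on the catch (12 degrees up), 1.10 at the lower stop; it grows as the plate goes down. Before the catch has hooked, the spring throws it back to 0 when let go.
- set_trap: The other trap, of the same build and axes, already set: setting plate low at the rear, striker bow raised at the front.
- set_trap_lever (a joint): Turn of the other trap's arm (rad), about 0.84 while set; it drops to 0 when that trap goes off.
Things that resemble listed ones, but are neither listed nor needed, are in the scene too. Leave any blue look-alike of the set_trap alone.

How it is judged:
By the outcome, as a careful person would: the job done as asked, in the order asked, and still so for the second after the job is handed in, with the robot touching nothing.
It also fails if it takes over 32 s, if anything falls off the work surface, if the arm or the gripper's body presses on something with over 40 N, if the wrist force passes 120 N, or if a joint passes its speed limit or range.

ROBOT

A 6-joint arm with a two-finger parallel gripper is mounted at the origin on a cart in front of the work surface, level with it; the furniture and walls round the work are solid. World frame = base frame: x ahead of the robot, y to its left, z up, the work surface at z = 0. Lengths are in m, angles in rad, forces in N, time in s.
With the tool pointing down it reaches from about 0.35 to 0.975 m from the base axis. Payload 7.1 kg.
Tool frame: the origin (TCP) lies midway between the tips of the shut fingers; the grasp point (between the pads) lies 19 mm behind it; z points along the fingers, y is the line along which they close (so a half turn about z gives the same grasp; the last joint's range is limited). The gripper opens to 88 mm and grips with 3 to 60 N. Pads are 20 mm wide; open, the fingers measure 115 mm over their backs; the gripper's body (75 mm by 178 mm) begins 61 mm behind the grasp point.
Start: joints at [-1.139, 0.423, 1.63, -0, 1.089, -0.019], TCP at [0.272, -0.563, 0.184] pointing down, gripper open.
Joint ranges: [-3, 3], [-0.9, 2.11], [0.09, 2.58], [-1.31, 4.45], [0.11, 2.69], [-2.54, 2.54]. Speed limits (rad/s): [2.39, 2.39, 3.01, 3.14, 3.14, 3.14].

INTERFACE

Orientations are given as a unit quaternion [w, x, y, z].
In Python, from station import move_pose, movel, movej, command_gripper, wait, inverse_kinematics, read_camera, camera_info, MotionError, job_done, get_time, get_joint_pos, get_qvel, get_effort, get_tcp_pos, get_ee_rot, get_ft_force, get_ft_torque, get_grip_width, get_finger_force gives the robot as it stands. Calls block until the motion is done:
- move_pose(position, orientation): joint-space move of the TCP to a pose.
- movel(position, frame=None, v=0.15, until_force=None): straight line of the TCP; frame=None keeps the orientation; v is the mean speed in m/s. With until_force (N) it stops when the force on the tool has changed by that much, and returns True; else False.
- movej(angles): joint-space move.
- command_gripper(opening): opening from 0.0 (shut) to 1.0 (fully open); the grip force is fixed at half the most; returns when the fingers have stopped.
- wait(seconds).
- inverse_kinematics(position, orientation): joint angles nearest the present ones, or None.
- read_camera(name): name is "scene" or "top" or "wrist"; returns the picture (480x640x3 uint8, red, green, blue); there is no depth.
- camera_info(name): a dict with "intrinsics" (3x3 intrinsics, pixels), "dist" ([k1, k2, p1, p2, k3] as OpenCV has them; the pictures are not rectified), "T" (4x4, takes a point from camera to world coordinates); the wrist camera has in their place "tool_from_camera" (4x4, takes a point from camera to tool coordinates, whose origin is the TCP and whose axes are the flange's). Camera axes: x right, y up, looking along -z (the intrinsics and any distortion apply to the point x, -y, -z); pixel columns grow to the right and rows downward; lengths in m; the calibration is good to about 2 mm. A picture is of the moment at which its call begins: read the wrist's pose just before it. camera_info takes no time and is no camera call.
A pose or a line that the arm cannot do raises MotionError and nothing moves.
- job_done(): hands the job in; it is judged then, once.
Readings, each from a call of its own:
- get_time(): time.
- get_joint_pos(): joint angles.
- get_qvel(): joint speeds.
- get_effort(): joint torques, N m.
- get_tcp_pos(): TCP position.
- get_ee_rot(): TCP orientation.
- get_ft_force(): force on the tool from outside, world axes, zero at the start.
- get_ft_torque(): the same for the moment, N m.
- get_grip_width(): opening from 0.0 (shut) to 1.0 (fully open).
- get_finger_force(): force on a finger pad.
Only numpy, scipy, OpenCV 4.12 (cv2) and the standard library are available. Lean on these libraries where they do the work, as an engineer would, in place of code of your own. Each camera call takes 0.05 s, during which the arm holds its last target. There are 200 camera calls.

## Working session

There is one attempt and no reset: what is moved stays moved. The work goes in short steps, each a Python script; the robot and the scene stay as the last script left them, time stands still between calls to the robot, and variables do not carry over. Pictures are saved under pics/ and viewed, at most 10 in all, crops included, and the job is handed in when it is done.

```bash
mkdir -p pics; python3 - <<'E'
from station import *
import cv2
for n in("scene","top"):
    cv2.imwrite(f"pics/{n}0.png",read_camera(n)[:,:,::-1]); i=camera_info(n); print(n,i)
print(get_time(),get_ee_rot())
E
```

```text
scene {'intrinsics': array([[458.04115558,   0.        , 323.49697725],
       [  0.        , 458.04115558, 242.42902959],
       [  0.        ,   0.        ,   1.        ]]), 'dist': array([-0.05344669,  0.        ,  0.        ,  0.        ,  0.        ]), 'T': array([[-6.77304549e-01,  5.65589363e-01, -4.70496781e-01,
        -8.32353189e-02],
       [-7.35702730e-01, -5.20870842e-01,  4.32937708e-01,
         8.04630723e-01],
       [-2.03092161e-04,  6.39376445e-01,  7.68893829e-01,
         1.05120338e+00],
       [ 0.00000000e+00,  0.00000000e+00,  0.00000000e+00,
         1.00000000e+00]])}
top {'intrinsics': array([[589.29906771,   0.        , 317.51300032],
       [  0.        , 589.29906771, 238.22276155],
       [  0.        ,   0.        ,   1.        ]]), 'dist': array([0.0652511, 0.       , 0.       , 0.       , 0.       ]), 'T': array([[-0.02968116,  0.99320408, -0.11253748,  0.33962054],
       [-0.99950997, -0.03061088, -0.00654211,  0.2625451 ],
       [-0.00994253,  0.11228816,  0.99362594,  1.45695651],
       [ 0.        ,  0.        ,  0.        ,  1.        ]])}
0.1 [-6.72994948e-04  9.74704011e-01  2.23498590e-01 -1.33629527e-04]
```

View pics/top0.png

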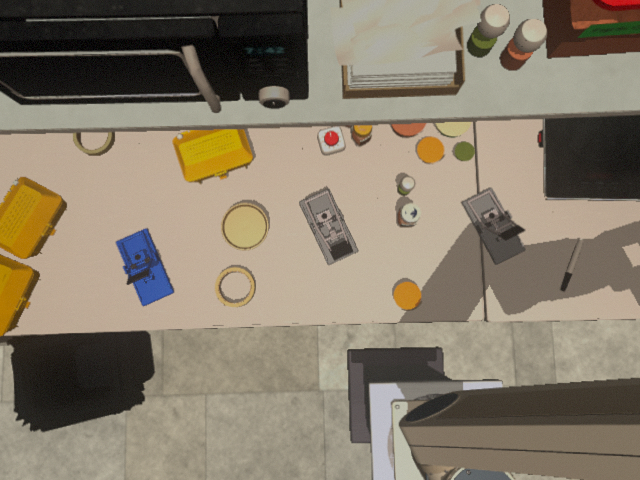

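View pics/scene0.png

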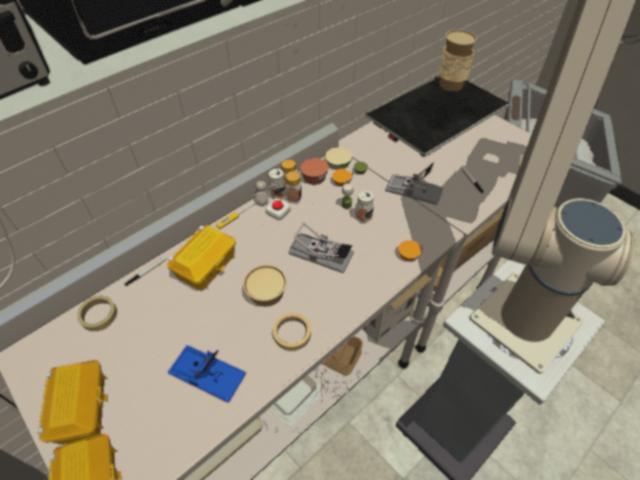

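Candidates in the top view are grey (493,225) with its plate raised, so sprung; grey (328,225) with its plate low and bow up, so set; and blue (145,265), the look-alike. I choose (493,225) and check it in a close crop, with corner fits for both grey traps.

```bash
cat > h.py <<'E'
import numpy as np,cv2
from station import *
def ray(n,uv):
    i=camera_info(n);p=cv2.undistortPoints(np.array([[uv]],float),i["intrinsics"],i["dist"])[0,0]
    T=i["T"];return T[:3,3],T[:3,:3]@np.array([p[0],-p[1],-1])
def onz(n,uv,z):
    o,d=ray(n,uv);return o+d*(z-o[2])/d[2]
def tri(a,b):  # (n,uv),(n,uv)
    o,d=ray(*a);q,e=ray(*b);s=np.linalg.lstsq(np.c_[d,-e],q-o,rcond=None)[0]
    A,B=o+d*s[0],q+e*s[1];return (A+B)/2,np.linalg.norm(A-B)
E
python3 - <<'E'
import cv2,numpy as np
t=cv2.imread("pics/top0.png");s=cv2.imread("pics/scene0.png")
a=cv2.resize(t[180:270,450:550],(800,720)[::1],interpolation=cv2.INTER_CUBIC)[:,:]
a=cv2.resize(t[180:270,450:540],(540,540),interpolation=cv2.INTER_CUBIC)   # x6
cv2.imwrite("pics/c1.png",a)
b=cv2.resize(s[145:215,375:455],(640,560),interpolation=cv2.INTER_CUBIC)   # x8
cv2.imwrite("pics/c2.png",b)
E
```

```text
(no output)
```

View pics/c1.png

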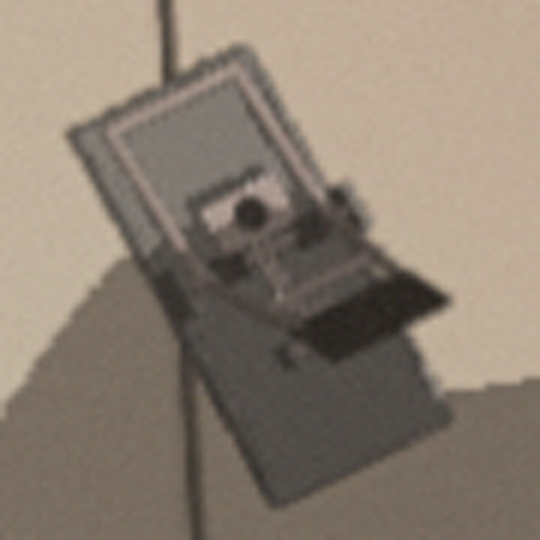

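View pics/c2.png

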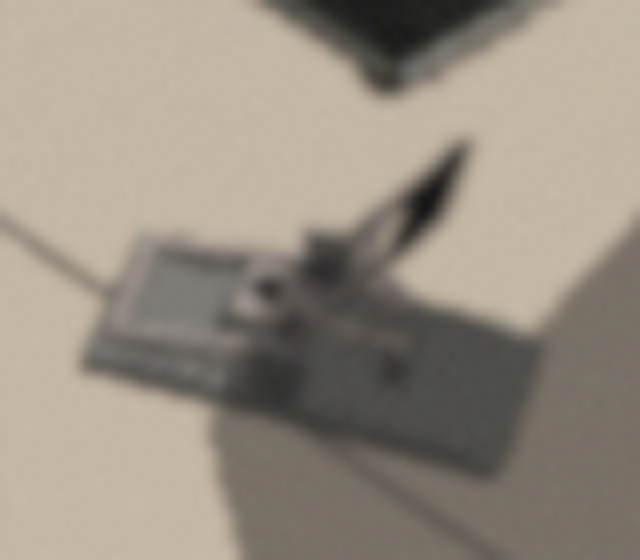

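The crop confirms it: the plate is raised and the bow lies flat at the front, so this trap has gone off. Base corners in the x6 crop are (70,130), (245,45), (452,405) and (278,507), with the plate centre at about (371,316). In the scene crop the plate centre is at about (432,205).

```bash
python3 - <<'E'
from h import *
f=lambda u,v:(450+(u+.5)/6-.5,180+(v+.5)/6-.5)
C=[onz("top",f(*c),.01) for c in((70,130),(245,45),(452,405),(278,507))]
print(np.round(C,4)); FL,FR,RR,RL=C
print("sizes",[round(np.linalg.norm(a-b),4) for a,b in((FL,FR),(FR,RR),(RR,RL),(RL,FL))])
c=np.mean(C,0);d=(FL+FR-RL-RR);yaw=np.arctan2(d[1],d[0]);print("c",c,"yaw",yaw)
g=lambda u,v:(375+(u+.5)/8-.5,145+(v+.5)/8-.5)
sc=[onz("scene",g(*q),.01)for q in((84,365),(145,235),(545,345),(490,475))];print("scene c",np.mean(sc,0))
R=np.array([[np.cos(yaw),-np.sin(yaw)],[np.sin(yaw),np.cos(yaw)]])
P,e=tri(("top",f(371,316)),("scene",g(432,205)));print("plate",P,e,"expected",c[:2]+R@[-.032,0])
for q in ([.46,.0],): pass
E
```

```text
[[ 0.5845 -0.0859  0.01  ]
 [ 0.6176 -0.1592  0.01  ]
 [ 0.4662 -0.2329  0.01  ]
 [ 0.4267 -0.1606  0.01  ]]
sizes [np.float64(0.0804), np.float64(0.1684), np.float64(0.0824), np.float64(0.1746)]
c [ 0.52373939 -0.15964709  0.01      ] yaw 0.44776953729040303
scene c [ 0.52175639 -0.15547957  0.01      ]
plate [ 0.49412402 -0.17486337  0.09662002] 0.0008762930138274403 expected [ 0.4948941  -0.17350168]
```

The measurements agree: plate at (0.494,-0.175,0.097) against the expected z of 0.098. I approach with the fingers shut, in front of the plate, and touch it.

```bash
cat >> h.py <<'E'
C=np.array([.523,-.159]);YAW=.445
Q=[0,np.cos(YAW/2),np.sin(YAW/2),0]
def tcp(deg,r=.082,off=.0025,dy=0):   # rear-bottom edge of the tips on the plate's face
    a=np.radians(deg);x=.008-r*np.cos(a)+off*np.sin(a)+.010;z=.030+r*np.sin(a)+off*np.cos(a)
    return [*(C+[x*np.cos(YAW)-dy*np.sin(YAW),x*np.sin(YAW)+dy*np.cos(YAW)]),z]
E
python3 - <<'E'
from h import *
p=np.array(tcp(60,off=.0125))
command_gripper(0.0)
move_pose(p+[0,0,.09],Q); print(get_time(),get_grip_width())
print(movel(p,v=.1,until_force=3),get_tcp_pos()-p)
cv2.imwrite("pics/s1.png",cv2.resize(read_camera("scene")[130:220,370:470,::-1],(600,540),interpolation=cv2.INTER_CUBIC))
f0=get_ft_force()
print("touch",movel(tcp(60,off=-.006),v=.03,until_force=1.5))
q=get_tcp_pos();print(q-np.array(tcp(60)),get_ft_force()-f0,get_time())
cv2.imwrite("pics/s2.png",cv2.resize(read_camera("scene")[130:220,370:470,::-1],(600,540),interpolation=cv2.INTER_CUBIC))
E
```

```text
3.1417 0.005749820614784426
False [ 0.00050081 -0.00019421  0.0005353 ]
touch False
[-0.00650226 -0.00324299 -0.00418354] [-0.21947359  0.19850354  0.72897197] 5.0083
```

View pics/s2.png

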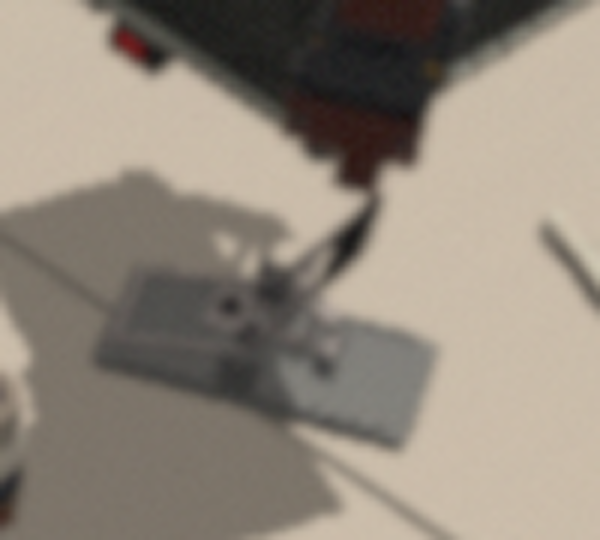

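The picture shows the tips at crop (357,185), just over the top end of the raised plate at (375,200), with no contact yet. I check where the TCP should project and what the wrist camera shows.

```bash
python3 - <<'E'
from h import *
def proj(n,X):
    i=camera_info(n);p=np.linalg.inv(i["T"])@[*X,1];p=p[:3]*[1,-1,-1]
    return cv2.projectPoints(p[None],np.zeros(3),np.zeros(3),i["intrinsics"],i["dist"])[0][0,0]
t=get_tcp_pos();u=np.array([np.cos(YAW),np.sin(YAW),0])
for k in(0,-.01,.01):print(k,(proj("scene",t+k*u)-[370,130])*6)
for r in(.062,.096):
  a=np.radians(60);x=.008-r*np.cos(a);print("plate",r,(proj("scene",[*(C+x*u[:2]),.03+r*np.sin(a)])-[370,130])*6)
im=read_camera("wrist");cv2.imwrite("pics/w1.png",im[:,:,::-1])
cv2.imwrite("pics/t2.png",cv2.resize(read_camera("top")[170:270,440:560,::-1],(720,600),interpolation=cv2.INTER_CUBIC))
E
```

```text
0 [342.80656262 238.75530381]
-0.01 [361.56361719 243.58162632]
0.01 [324.10344755 233.94609386]
plate 0.062 [328.74925302 257.30134652]
plate 0.096 [370.36284413 222.67175262]
```

View pics/w1.png

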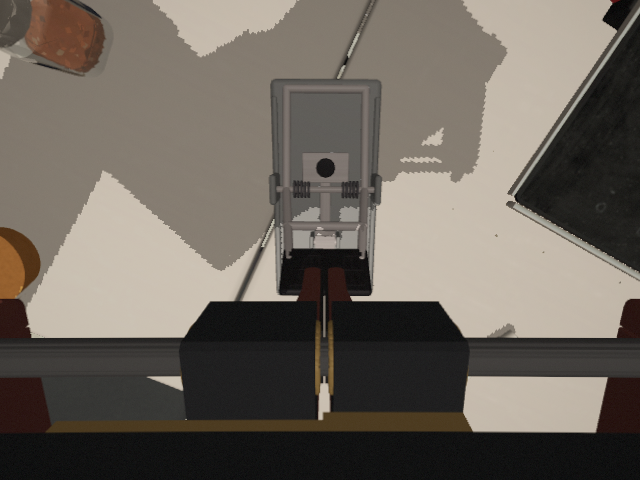

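The wrist view shows the fingers centred over the plate, their tips at about (324,268). I check this numerically by projecting the TCP into the wrist view.

```bash
python3 - <<'E'
from h import *
from scipy.spatial.transform import Rotation as Ro
i=camera_info("wrist");q=get_ee_rot();t=get_tcp_pos()
R=Ro.from_quat([*q[1:],q[0]]).as_matrix();T=np.eye(4);T[:3,:3]=R;T[:3,3]=t;W=T@i["tool_from_camera"]
def pj(X):
    p=(np.linalg.inv(W)@[*X,1])[:3]*[1,-1,-1]
    return np.round(cv2.projectPoints(p[None],np.zeros(3),np.zeros(3),i["intrinsics"],i["dist"])[0][0,0])
def w(x,y,z):return [*(C+[x*np.cos(YAW)-y*np.sin(YAW),x*np.sin(YAW)+y*np.cos(YAW)]),z]
print("tcp",pj(t),"rear",pj(t-.01*R[:,0]),"front",pj(t+.01*R[:,0]), R[:,0])
print("bow corners",pj(w(.088,.042,.01)),pj(w(.088,-.042,.01)))
a=np.radians(60)
for r in(.062,.096):
  print(r,[pj(w(.008-r*np.cos(a)+.0022,y,.03+r*np.sin(a)+.001)) for y in(.026,-.026)])
print(get_ft_force(),get_time())
s=cv2.imread("pics/w1.png")[230:310,270:380];cv2.imwrite("pics/w1c.png",cv2.resize(s,(770,560),interpolation=cv2.INTER_CUBIC))
a,b=cv2.imread("pics/s1.png"),cv2.imread("pics/s2.png")
cv2.imwrite("pics/s12.png",np.hstack([cv2.resize(k[130:330,250:450],(400,400),interpolation=cv2.INTER_CUBIC) for k in(a,b)]))
E
```

```text
tcp [323. 264.] rear [323. 280.] front [323. 248.] [9.02571630e-01 4.30539675e-01 2.03729038e-04]
bow corners [266.  77.] [379.  77.]
0.062 [array([281., 246.]), array([365., 246.])]
0.096 [array([275., 290.]), array([370., 290.])]
[-0.09893073 -0.0626954   0.16547879] 5.1583
```

View pics/w1c.png

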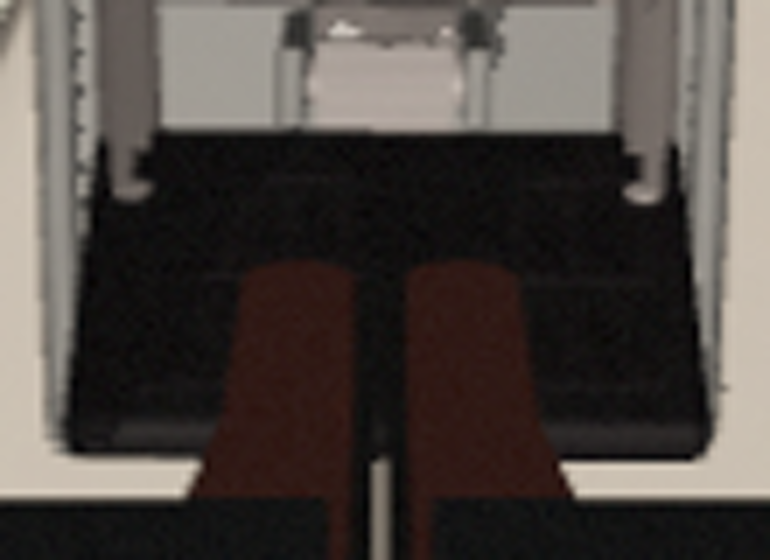

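View pics/s12.png

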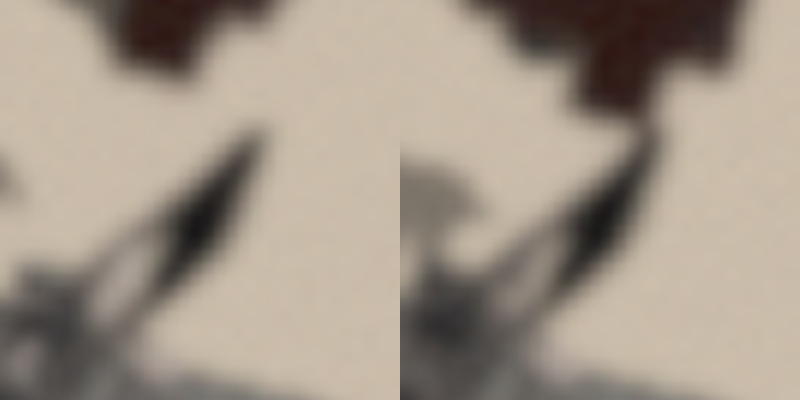

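Both views show the actual finger tips well above the nominal TCP: the scene tip is at pixel (429,161) where the TCP projects to (427,170). I measure that offset.

```bash
python3 - <<'E'
from h import *
t=get_tcp_pos()
for n,P in(("s2",(355,187)),("s2 left corner",(335,183)),("s2 right corner",(378,187))):
    o,d=ray("scene",(370+(P[0]+.5)/6-.5,130+(P[1]+.5)/6-.5))
    # nearest point of the tool axis (vertical through TCP)
    s=np.linalg.lstsq(np.c_[d,[0,0,-1]],t-o,rcond=None)[0];X=o+s[0]*d
    print(n,"height above TCP",s[1],"horizontal miss",X[:2]-t[:2])
im=read_camera("scene");cv2.imwrite("pics/s3.png",cv2.resize(im[60:210,350:550,::-1],(800,600),interpolation=cv2.INTER_CUBIC))
print(get_grip_width(),get_joint_pos(),t)
E
```

```text
s2 height above TCP 0.036332145569658934 horizontal miss [0.00103396 0.00061713]
s2 left corner height above TCP 0.036536187504976156 horizontal miss [0.0098381 0.0059939]
s2 right corner height above TCP 0.03919137850797269 horizontal miss [-0.00873204 -0.00509457]
0.002077251094113201 [-3.53759352e-01  4.02722887e-01  1.90910100e+00  1.27859484e-05
  8.29545917e-01  7.71914733e-01] [ 0.49777264 -0.1711496   0.09809264]
```

View pics/s3.png

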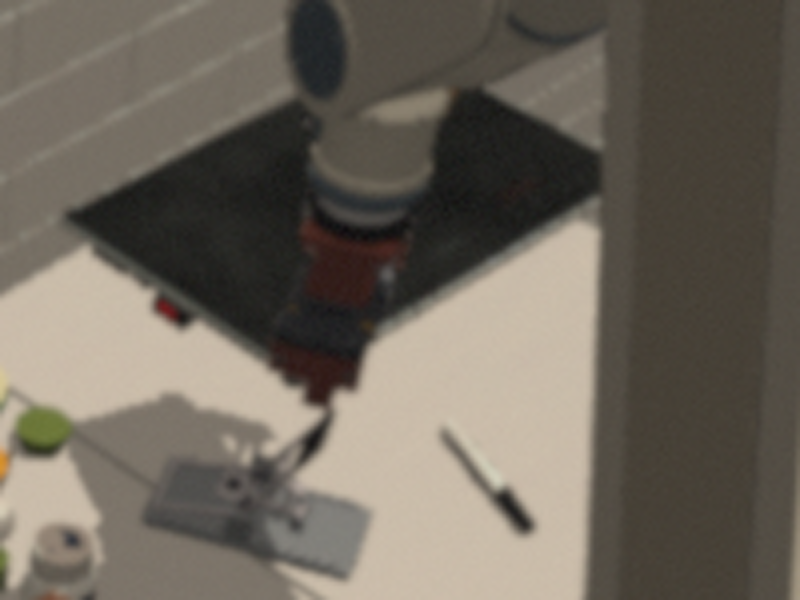

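```bash
python3 - <<'E'
from h import *
from scipy.spatial.transform import Rotation as Ro
i=camera_info("wrist");q=get_ee_rot();t=get_tcp_pos()
R=Ro.from_quat([*q[1:],q[0]]).as_matrix();T=np.eye(4);T[:3,:3]=R;T[:3,3]=t;W=T@i["tool_from_camera"]
def pj(X):
    p=(np.linalg.inv(W)@[*X,1])[:3]*[1,-1,-1]
    return np.round(cv2.projectPoints(p[None],np.zeros(3),np.zeros(3),i["intrinsics"],i["dist"])[0][0,0],1)
for h in(0,.01,.02,.03,.036,.04):
    print(h,"front inner/outer",[pj(t+.01*R[:,0]+y*R[:,1]-h*R[:,2]) for y in(.003,.0135)])
print(W[:3,3]-t)
E
```

```text
0 front inner/outer [array([328. , 247.6]), array([346.1, 247.6])]
0.01 front inner/outer [array([328.2, 252.7]), array([347.2, 252.7])]
0.02 front inner/outer [array([328.5, 258.3]), array([348.4, 258.3])]
0.03 front inner/outer [array([328.7, 264.5]), array([349.7, 264.5])]
0.036 front inner/outer [array([328.9, 268.6]), array([350.6, 268.6])]
0.04 front inner/outer [array([329. , 271.5]), array([351.2, 271.4])]
[0.06242123 0.02917857 0.20066485]
```

The wrist view (tip front edge at row 268) and the scene view both say the shut tips are about 36 mm above the TCP. I go back, descend 30 mm and push until I feel the plate.

```bash
python3 - <<'E'
from h import *
D=np.array([0,0,.030])
movel(tcp(60,off=.0165),v=.08)
print("down hit",movel(tcp(60,off=.0165)-D,v=.06,until_force=2)); f0=np.array(get_ft_force())
print("touch",movel(tcp(60,off=-.010)-D,v=.03,until_force=2))
q=np.array(get_tcp_pos());print(q-(tcp(60)-D),np.array(get_ft_force())-f0,get_time())
cv2.imwrite("pics/s4.png",cv2.resize(read_camera("scene")[130:220,370:470,::-1],(600,540),interpolation=cv2.INTER_CUBIC))
E
```

```text
down hit False
touch True
[-0.0040587  -0.00194986 -0.0026911 ] [1.48041472 1.78882593 3.50779598] 6.9333
```

View pics/s4.png

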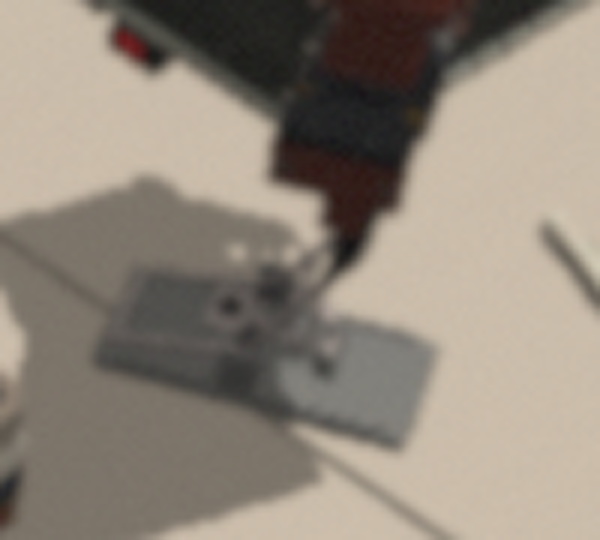

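The tips now press the plate's front face at crop (350,238) with about 4 N, which confirms the offset. Contact is a little near the plate's upper end, so I re-touch 10 mm lower, sweep the arc, then retreat along it while watching the force.

```bash
python3 - <<'E'
from h import *
D=np.array([0,0,.040]); F=lambda:np.round(np.array(get_ft_force()),2)
movel(tcp(60,off=.0165)-[0,0,.03],v=.08); movel(tcp(60,off=.0165)-D,v=.06); f0=F()
hit=movel(tcp(60,off=-.010)-D,v=.03,until_force=2)
q=np.array(get_tcp_pos());e=q-(tcp(60)-D);off=.0025+e[2]/.5
print(hit,e,off,F()-f0,get_time())
assert hit and -.006<off<.012
a=60
for a in range(54,1,-6):
    s=movel(tcp(a,off=off)-D,v=.04,until_force=8); print(a,F()-f0,s,round(get_time(),1))
    if s: break
E
```

```text
Traceback (most recent call last):
TypeError: unsupported operand type(s) for -: 'list' and 'list'
```

```bash
python3 - <<'E'
from h import *
D=np.array([0,0,.040]); F=lambda:np.round(np.array(get_ft_force()),2)
movel(tcp(60,off=.0165)-np.array([0,0,.03]),v=.08); movel(tcp(60,off=.0165)-D,v=.06); f0=F()
hit=movel(tcp(60,off=-.010)-D,v=.03,until_force=2)
q=np.array(get_tcp_pos());e=q-(tcp(60)-D);off=.0025+e[2]/.5
print(hit,e,off,F()-f0,get_time())
assert hit and -.006<off<.012
open("off","w").write(str(off))
for a in range(54,1,-6):
    s=movel(tcp(a,off=off)-D,v=.04,until_force=8); print(a,F()-f0,s,round(get_time(),1))
    if s: break
E
```

```text
True [ 1.27790771e-04 -1.01031086e-04 -5.48172268e-05] 0.002390365546454732 [1.02 2.85 2.39] 8.2417
54 [3.32 1.34 1.37] False 8.6
48 [3.22 1.74 1.03] False 9.0
42 [4.12 2.97 0.96] False 9.3
36 [4.24 3.11 2.41] False 9.7
30 [5.21 4.44 1.87] False 10.1
24 [0.86 3.56 6.9 ] True 10.3
```

```bash
python3 - <<'E'
from h import *
D=np.array([0,0,.040]); F=lambda:np.round(np.array(get_ft_force()),2);off=float(open("off").read())
print(get_tcp_pos()-(tcp(24,off=off)-D),F())
for a in (24,20,16,12,9,6,4):
    s=movel(tcp(a,off=off)-D,v=.03,until_force=14); print(a,F(),s,np.round(get_tcp_pos()-(tcp(a,off=off)-D),4),round(get_time(),1))
    if s: break
E
```

```text
[0.00265332 0.00106001 0.00404679] [0.77 3.25 7.58]
24 [ 0.18  4.88 14.28] True [0.0019 0.0005 0.0019] 10.5
```

Force is higher than the spring alone just where the cross wire should meet the catch nose (about 24 deg). Before pushing on, I check the plate's place numerically in the wrist image.

```bash
python3 - <<'E'
from h import *
from scipy.spatial.transform import Rotation as Ro
i=camera_info("wrist");q=get_ee_rot();t=get_tcp_pos();im=read_camera("wrist")
R=Ro.from_quat([*q[1:],q[0]]).as_matrix();T=np.eye(4);T[:3,:3]=R;T[:3,3]=t;W=T@i["tool_from_camera"]
def pj(X):
    p=(np.linalg.inv(W)@[*X,1])[:3]*[1,-1,-1]
    return np.round(cv2.projectPoints(p[None],np.zeros(3),np.zeros(3),i["intrinsics"],i["dist"])[0][0,0])
def w(x,y,z):return [*(C+[x*np.cos(YAW)-y*np.sin(YAW),x*np.sin(YAW)+y*np.cos(YAW)]),z]
for deg in(20,24,28,35,45,60):
  a=np.radians(deg)
  print(deg,[[pj(w(.008-r*np.cos(a)+.0025*np.sin(a),y,.03+r*np.sin(a)+.0025*np.cos(a))).tolist() for y in(.026,-.026)]for r in(.062,.096)])
g=im.max(2)
for c in(285,295,305,345,355,365):
    print(c,[int(v) for v in g[200:304:4,c]])
print("tip red cols 312",[im[r,312].tolist() for r in range(240,290,6)])
print(F:=get_ft_force(),get_ft_torque(),get_time(),t)
E
```

```text
20 [[[272.0, 272.0], [373.0, 272.0]], [[271.0, 340.0], [374.0, 339.0]]]
24 [[[270.0, 271.0], [374.0, 271.0]], [[269.0, 341.0], [376.0, 341.0]]]
28 [[[269.0, 270.0], [375.0, 270.0]], [[267.0, 342.0], [378.0, 342.0]]]
35 [[[267.0, 266.0], [377.0, 266.0]], [[263.0, 341.0], [382.0, 341.0]]]
45 [[[263.0, 256.0], [380.0, 256.0]], [[256.0, 333.0], [388.0, 332.0]]]
60 [[[258.0, 232.0], [385.0, 232.0]], [[245.0, 301.0], [397.0, 300.0]]]
285 [94, 94, 94, 94, 93, 94, 81, 121, 123, 161, 163, 163, 164, 164, 159, 154, 151, 149, 89, 23, 22, 34, 32, 36, 35, 34]
295 [94, 95, 93, 94, 94, 94, 81, 122, 124, 93, 94, 93, 124, 124, 125, 164, 163, 163, 133, 21, 21, 27, 25, 24, 33, 37]
305 [96, 94, 94, 95, 94, 63, 77, 122, 125, 88, 93, 93, 94, 94, 92, 94, 92, 133, 49, 47, 47, 48, 47, 47, 47, 48]
345 [95, 95, 94, 95, 94, 95, 79, 120, 125, 81, 93, 93, 93, 94, 94, 93, 94, 159, 127, 29, 38, 43, 50, 48, 49, 49]
355 [96, 95, 94, 93, 94, 95, 78, 120, 127, 80, 95, 94, 93, 94, 91, 93, 91, 157, 156, 25, 24, 26, 27, 24, 29, 32]
365 [95, 96, 96, 95, 93, 94, 82, 120, 126, 85, 94, 93, 89, 82, 82, 83, 81, 86, 90, 25, 25, 26, 55, 25, 22, 33]
tip red cols 312 [[93, 91, 88], [94, 92, 88], [94, 92, 87], [93, 91, 86], [92, 89, 85], [49, 26, 21], [48, 24, 20], [49, 26, 22], [49, 24, 22]]
[ 0.51640716  3.61634746 12.92308117] [ 0.82698696  0.15279517 -0.07627311] 10.5917 [ 0.4744137  -0.18259179  0.02741112]
```

The wrist image has the plate's inner edge at row 274, against 272 predicted for 20-24 deg. The moment puts the contact at the rear edge of the tips, so the extra force is the catch yielding. I continue slowly.

```bash
python3 - <<'E'
from h import *
D=np.array([0,0,.040]); F=lambda:np.round(np.array(get_ft_force()),2);off=float(open("off").read())
for a in (24,22,20,18,16,14,12,10,8,6):
    s=movel(tcp(a,off=off)-D,v=.025,until_force=14); print(a,F(),s,np.round(get_tcp_pos()-(tcp(a,off=off)-D),4),round(get_time(),1))
    if s or F()[2]>26: break
E
```

```text
24 [ 5.05  8.14 16.52] False [0.0017 0.0002 0.0014] 10.9
22 [-0.07  0.16  6.42] True [ 0.003  -0.0001  0.0025] 11.1
```

```bash
python3 - <<'E'
from h import *
D=np.array([0,0,.040]); F=lambda:np.round(np.array(get_ft_force()),2);off=float(open("off").read())
print(F())
for a in (22,20,18,16,14,12,10,8,6,4):
    s=movel(tcp(a,off=off)-D,v=.025,until_force=18); print(a,F(),s,np.round(get_tcp_pos()-(tcp(a,off=off)-D),4),round(get_time(),1))
    if s or F()[2]>26: break
g=read_camera("wrist").max(2);print([int(v) for v in g[240:304:4,290]],[int(v) for v in g[240:304:4,360]])
E
```

```text
[-0.07  0.16  6.42]
22 [ 4.43 -0.15  3.77] False [ 0.0008 -0.0006  0.0004] 11.4
20 [ 5.34 -1.06  3.17] False [ 0.0006 -0.0005  0.0002] 11.7
18 [ 5.05 -0.62  4.06] False [ 0.0004 -0.0004  0.0001] 11.9
16 [ 4.11 -1.21  5.05] False [ 0.0003 -0.0003  0.0001] 12.2
14 [ 4.27 -1.48  5.21] False [ 0.     -0.0001  0.    ] 12.5
12 [ 4.65 -1.56  4.32] False [-0.     -0.      0.0001] 12.7
10 [ 4.51 -0.35  5.75] False [0.     0.     0.0001] 13.0
8 [ 3.06 -0.31  5.07] False [-0.0001  0.      0.0001] 13.3
6 [ 3.94 -0.78  5.83] False [-0.      0.0001  0.0001] 13.5
4 [ 3.69 -0.56  5.9 ] False [0.     0.0001 0.0002] 13.8
[96, 97, 96, 97, 95, 96, 96, 57, 25, 27, 25, 25, 25, 45, 69, 56] [97, 97, 97, 97, 96, 96, 97, 77, 23, 26, 21, 25, 25, 26, 25, 22]
```

The catch cam has passed and only the ~6.5 N spring load remains. I press slightly deeper, then retreat along the arc watching for unloading.

```bash
python3 - <<'E'
from h import *
D=np.array([0,0,.040]); F=lambda:np.round(np.array(get_ft_force()),2);off=float(open("off").read())
for a in (2,0):
    s=movel(tcp(a,off=off)-D,v=.025,until_force=8);print(a,F(),s)
    if s:break
wait(.3)
for a in (3,6,9,11,13,15,17,19,21):
    movel(tcp(a,off=off)-D,v=.03);print(a,F(),round(get_time(),1))
g=read_camera("wrist").max(2);print([int(v) for v in g[240:304:4,290]])
E
```

```text
2 [ 4.66 -0.25  6.44] False
0 [3.15 0.51 8.77] False
3 [ 3.05 -0.47  6.79] 15.0
6 [2.56 0.24 6.27] 15.3
9 [ 2.46 -0.72  5.1 ] 15.6
11 [ 1.7  -1.48  6.13] 15.8
13 [ 2.24 -1.44  5.98] 16.1
15 [-0.93 -0.57  0.39] 16.3
17 [0.68 0.09 0.98] 16.6
19 [-0.   -0.43  0.58] 16.8
21 [-0.37  0.48  0.51] 17.1
[125, 163, 125, 164, 94, 165, 95, 165, 34, 51, 55, 56, 54, 53, 56, 56]
```

It unloaded at about 14 deg nominal and stays put, so it is hooked. I lift clear, check with the wrist camera numerically, and hand in if it is low.

```bash
python3 - <<'E'
from h import *
p=np.array(get_tcp_pos());movel(p+[0,0,.15],v=.15);wait(.3);print(np.round(get_ft_force(),2))
im=read_camera("top");t0=cv2.imread("pics/top0.png")[:,:,::-1]
def proj(n,X):
    i=camera_info(n);q=np.linalg.inv(i["T"])@[*X,1];q=q[:3]*[1,-1,-1]
    return cv2.projectPoints(q[None],np.zeros(3),np.zeros(3),i["intrinsics"],i["dist"])[0][0,0]
sc=read_camera("scene")
for deg in(60,12):
    a=np.radians(deg);x=.008-.08*np.cos(a);X=[*(C+x*np.array([np.cos(YAW),np.sin(YAW)])),.03+.08*np.sin(a)]
    u,v=np.round(proj("scene",X)).astype(int);print(deg,(u,v),sc[v-1:v+2,u-1:u+2].mean((0,1)).round())
s0=cv2.imread("pics/scene0.png")[:,:,::-1]
print("other trap change",np.abs(sc[225:275,285:360].astype(int)-s0[225:275,285:360]).mean())
print(get_time())
E
```

```text
[ 0.37  0.19 -0.1 ]
60 (np.int64(428), np.int64(170)) [201. 187. 169.]
12 (np.int64(437), np.int64(185)) [32. 30. 32.]
other trap change 3.5903111111111112
18.6667
```

The plate is black at its hooked place (437,185), the gone-off place (428,170) is clear, and the other trap is unchanged.

```bash
python3 -c "
from station import *
print(job_done())"
```

```text
the job is handed in; nothing more can be done
None
```

The sprung trap is cocked and holding on its catch, the other trap looks unchanged in the camera image, and the job was handed in at about 18.7 s with the arm clear.

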